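Set the filter changer to its third click

TASK

On the white illuminator box, push the red lever with the fingertips all the way back to its stop at the red-striped end, then push it out again, feeling for the clicks, and leave it seated in the third click from the stop (the stop position itself is not counted). Push gently on one face at a time, never pinch the lever, and do not disturb the loose things standing on and around the box. Finish with the hand clear.

Things in the scene. Friction and masses are not known exactly. Their poses are not given: they have to be found in the camera images.
- unit: White illuminator box fixed to the table, 185 (x) by 264 (y) mm; flat grey top panel 100 mm high. Origin under its centre, z up; lamp tube out of its +x side. The lever slides along the unit's y over a black slot at x = -30 mm; the panel (240 mm long in y) is bare along this line past both ends of travel. A flush red stripe at the -y end marks home; +y is outwards.
- lever (a joint): Lever position, m, growing along the unit's +y. Clicks are 0.014 apart: home 0 (stop at -0.002), third 0.042, sixth 0.084 (stop 0.086). Starts between first and sixth, mostly in a click. Leaving a click takes a push rising to 4 to 6 N at a quarter pitch, falling to none half way, where the lever jumps ahead of the finger into the next click and stays. Rubbing 0.5 N.
- lever_top (a point): Centre of the white cap on the lever's red knob, 48 mm above the top panel (148 mm above the table). The knob is an upright block 24 mm wide across the slot and 16 mm along it, its flat sides reaching from 12 to 48 mm above the panel, on a thin stem. With the lever at home this point is at x = -30, y = -42, z = 148 mm in the unit's frame; it moves along +y with the lever.
- spare_lens: Brass lens barrel, 28 mm across, 42 mm high, standing loose on the unit's top panel towards +x of the lever; origin under its centre. Leave alone.
- jar: Amber jar with blue cap, 44 mm across, 60 mm high, loose on the table in front of the unit (towards its -x); origin under its centre. Leave alone.
- disc: Steel specimen disc, 44 mm across, 14 mm thick, loose on the table in front of the unit; origin under its centre. Leave alone.
- screwdriver: Screwdriver lying on the table, 150 mm long, origin under its middle region. Leave alone.
- joystick: Black stage joystick, 90 x 140 mm, 80 mm high with its stick; origin under its centre. Leave alone.
- tray: Small clear divided tray, 110 x 80 x 25 mm, open on top; origin under its centre. Leave alone.
- scissors: Red-handled scissors lying flat, 140 mm long, about 8 mm thick; origin near their middle. Leave alone.

How it is judged:
By the outcome, as a careful person would: the job done as asked, in the order asked, and still so for the second after the job is handed in, with the robot touching nothing.
It also fails if it takes over 70 s, if anything falls off the work surface, if the arm or the gripper's body presses on something with over 40 N, if the wrist force passes 120 N, or if a joint passes its speed limit or range.

ROBOT

A 7-joint arm with a two-finger parallel gripper is mounted at the origin on the work surface. World frame = base frame: x ahead of the robot, y to its left, z up, the work surface at z = 0. Lengths are in m, angles in rad, forces in N, time in s.
With the tool pointing down it reaches from about 0.4 to 0.875 m from the base axis. Payload 19.3 kg.
Tool frame: the origin (TCP) lies at the very end of the fingers, on their centre line; the grasp point (between the pads) lies 19 mm behind it; z points along the fingers, y is the direction in which the jaws open and shut (so a half turn about z gives the same grasp; the last joint's range is limited). The gripper opens to 85 mm and grips with 20 to 120 N. Pads are 22 mm wide; open, the fingers measure 114 mm over their backs; the gripper's body (76 mm by 85 mm) begins 54 mm behind the grasp point. The pads swing forward as they close: fully open they stand 13 mm farther back than shut.
Start: joints at [-1.273, 0.521, -0.036, 1.599, 0.021, 1.021, -0.113], TCP at [0.225, 0.583, 0.231] pointing down, gripper open.
Joint ranges: [-2.91, 2.91], [-0.3, 2.13], [-1.5, 1.42], [0.17, 2.43], [-1.26, 4.41], [0.16, 1.93], [-2.52, 2.52]. Speed limits (rad/s): [1.89, 1.89, 2.39, 2.39, 3.01, 3.01, 3.01].

INTERFACE

Orientations are given as [roll, pitch, yaw] about the fixed x, y, z axes, in that order (R = Rz(yaw) Ry(pitch) Rx(roll)).
In Python, from workcell import bot, vision, job_done gives the robot as it stands.
- The arm moves only by the tool arm_command, never from a script. Its arguments are lists of equal length, an entry for each row: "gripper": the finger opening in cm, from 0 to 8.54; "slide": the shift along the tool's x, y, z in cm, a list of three; "turn": the turn, a rotation vector about the tool's x, y, z in degrees, a list of three. A call has 1 to 5 rows; each row is the pose to reach, as a shift and turn from the pose commanded when the call began, along the tool's axes at that moment; what a row does not reach only later rows make up. A row lasts 1/8 s, in which the tool goes at most 62.5 mm and 10.7 degrees, less where a joint would pass 70% of its speed; a pose out of reach is approached as far as the arm can. A call with a gripper value outside its range is refused whole. The fingers move at their own pace and stop on an object; "force" is the grip in N (left out, the last holds). Time passes only in rows, so rows that repeat a pose let the fingers close. It gives the time, the measured TCP pose, the force and the opening at its end, in the units of the state.
- bot.observe(): the state, without advancing time (a new reading comes with each control period).
- vision.grab_frame(name): name is "scene" or "top" or "wrist"; returns the picture (420x560x3 uint8, blue, green, red); there is no depth.
- vision.camera_model(name): a dict with "mtx" (3x3 intrinsics, pixels), "T" (4x4, takes a point from camera to world coordinates). Camera axes: x right, y down, z forward; pixel columns grow to the right and rows downward; lengths in m; the calibration is good to about 2 mm. A picture is of the moment at which its call begins: read the wrist's pose just before it. camera_model takes no time and is no camera call; for the wrist camera it gives the pose at the moment of the call.
- job_done(): hands the job in, once; it reports no verdict.
The state is a dict: "clock": time; "qpos": joint angles; "qd": joint speeds; "joint_efforts": joint torques, N m; "position": TCP position; "tool_rot": TCP orientation; "force": force on the tool from outside, world axes, zero at the start; "moment": the same for the moment, N m; "grip_width": finger opening in m.
Only numpy, scipy, OpenCV 4.12 (cv2) and the standard library are available. Lean on these libraries where they do the work, as an engineer would, in place of code of your own. Each camera call takes 0.05 s, during which the arm holds its last target. There are 200 camera calls.

## Working session

There is one attempt and no reset: what is moved stays moved. The work goes in short steps, Python scripts to look and compute and a tool call to move; the robot and the scene stay as the last step left them, time stands still between calls to the robot, and variables do not carry over. Pictures are saved under pics/ and viewed, about 8 in all and at most 12, crops included, and the job is handed in when it is done.

Besides the shell and the picture viewer there is one more tool, called after "Call:" as a command line: name --argument value ..., lists and objects as JSON in quotes. arm_command: Moves the arm, as the interface text tells. Its arguments: {"type":"object","properties":{"gripper":{"type":"array","items":{"type":"number"}},"slide":{"type":"array","items":{"type":"array","items":{"type":"number"}}},"turn":{"type":"array","items":{"type":"array","items":{"type":"number"}}},"force":{"type":"number"}},"required":["gripper","slide","turn"]}

```bash
mkdir -p pics; python3 - <<'E'
from workcell import bot, vision
import cv2,numpy as np
for n in("scene","top"):
    cv2.imwrite(f"pics/{n}0.png",vision.grab_frame(n)); m=vision.camera_model(n); print(n,m["mtx"].round(1).tolist(),m["T"].round(3).tolist())
s=bot.observe(); print({k:np.round(v,3).tolist() for k,v in s.items()})
E
```

```text
scene [[489.3, 0.0, 278.3], [0.0, 489.3, 211.8], [0.0, 0.0, 1.0]] [[0.859, 0.291, -0.422, 0.991], [0.512, -0.475, 0.716, -0.839], [0.008, -0.831, -0.556, 0.77], [0.0, 0.0, 0.0, 1.0]]
top [[421.2, 0.0, 279.3], [0.0, 421.2, 211.3], [0.0, 0.0, 1.0]] [[-0.01, -0.995, 0.097, 0.427], [-1.0, 0.007, -0.026, 0.004], [0.026, -0.097, -0.995, 1.139], [0.0, 0.0, 0.0, 1.0]]
{'clock': 0.1, 'qpos': [-1.273, 0.522, -0.036, 1.6, 0.021, 1.021, -0.113], 'qd': [-0.0, -0.0, 0.001, -0.003, -0.002, -0.001, 0.002], 'joint_efforts': [0.005, -92.847, 1.984, -37.053, 0.018, 0.005, -0.0], 'position': [0.225, 0.583, 0.231], 'tool_rot': [-3.141, 0.0, 2.774], 'force': [0.178, -0.101, 0.261], 'moment': [0.009, 0.004, -0.045], 'grip_width': 0.085}
```

View pics/top0.png

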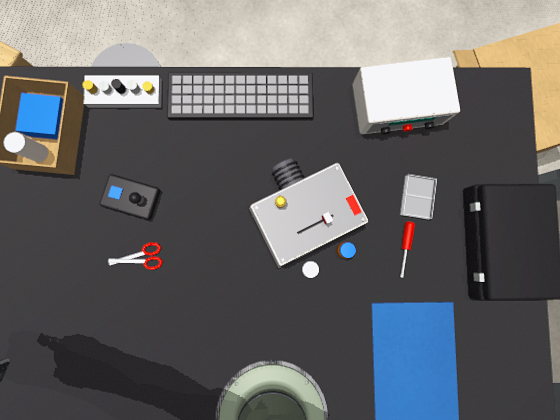

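View pics/scene0.png

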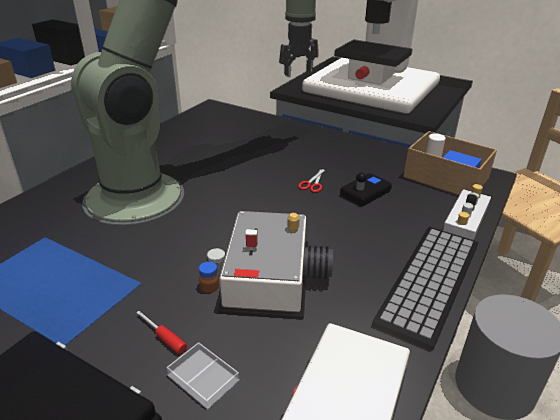

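Top view: the box panel has corners near (250,208), (338,165), (367,218) and (282,265). The stripe is at (353,205), the knob cap at (327,218), the lens at (280,201), and the disc and jar are below the box. The scene view agrees, with the knob at (251,238). Next I'll measure these.

```bash
cat > h.py <<'E'
import cv2,numpy as np
from workcell import bot,vision
def ray(n,px,z,m=None):
    m=m or vision.camera_model(n); T=m["T"]; d=T[:3,:3]@np.linalg.solve(m["mtx"],[px[0],px[1],1.]); o=T[:3,3]
    return o+d*(z-o[2])/d[2]
def cent(mask,roi):
    M=np.zeros_like(mask); x0,y0,x1,y1=roi; M[y0:y1,x0:x1]=mask[y0:y1,x0:x1]
    n,l,s,c=cv2.connectedComponentsWithStats(M); i=1+np.argmax(s[1:,4]); return c[i],s[i],(l==i).astype(np.uint8)
E
python3 - <<'E'
from h import *
im=cv2.imread("pics/top0.png"); hsv=cv2.cvtColor(im,cv2.COLOR_BGR2HSV)
H,S,V=cv2.split(hsv)
m=((V>130)&(S<60)).astype(np.uint8)
c,s,l=cent(m,(240,155,380,275))
P=cv2.findContours(l,cv2.RETR_EXTERNAL,cv2.CHAIN_APPROX_NONE)[0][0][:,0]
W=np.array([ray("top",p,.1)[:2] for p in P]).astype(np.float32)
r=cv2.minAreaRect(W); print("rect",r); print(cv2.boxPoints(r).round(4).tolist())
red=((S>150)&((H<8)|(H>172))).astype(np.uint8)
cs,ss,_=cent(red,(340,190,366,220)); print("stripe",cs,ss,ray("top",cs,.1))
print(im[208:230:1,318:338].max(2)[::2]) 
w=((V>215)&(S<40)).astype(np.uint8); cw,sw,_=cent(w,(318,208,338,230)); print("cap",cw,sw,ray("top",cw,.148))
b=((S>110)&(H>15)&(H<35)).astype(np.uint8); cb,sb,_=cent(b,(268,190,292,215)); print("lens",cb,sb,ray("top",cb,.142))
im=cv2.imread("pics/scene0.png")
cv2.imwrite("pics/s1.png",np.hstack([cv2.resize(im[200:290,215:315],None,fx=4,fy=4),cv2.resize(cv2.imread("pics/top0.png")[195:240,305:355],(400,360))]))
E
```

```text
rect ((0.5260737538337708, -0.09579123556613922), (0.17444641888141632, 0.24910517036914825), 25.77631950378418)
[[0.39340001344680786, -0.02160000056028366], [0.5016999840736389, -0.2459000051021576], [0.6588000059127808, -0.17000000178813934], [0.5504999756813049, 0.05429999902844429]]
stripe [353.32653061 204.72789116] [346 195  15  20 147] [ 0.54306135 -0.20856106  0.1       ]
[[203 202 202 202 202 202 201 201 201 202 201 201 201 200 201 200 200 200
  200 200]
 [203 203 202 203 202 202 202 201 201 201 201 200 200 200 200 200 200 200
  200 199]
 [204 203 203 202 202 201 199 204 215 228 246 194 200 201 201 200 201 200
  200 200]
 [203 203 204 203 200 225 255 252 250 250 251 244 189 179 146 198 203 200
  201 200]
 [203 204 201 168  93 166 253 253 250 249 250 252 246 167  84 150 203 201
  200 199]
 [201 193 197 191 102  98 163 252 253 250 249 249 251 246 207 199 200 200
  200 199]
 [199 189 112  45  52  75  98 168 253 253 250 250 252 251 236 196 200 200
  200 200]
 [ 54  61  92 130 170 194 109  97 163 252 246 234 141 152 203 202 201 200
  200 200]
 [180 211 207 197 193 195 191 139 116 123 126 135 135 138 169 202 200 201
  201 201]
 [205 204 203 201 193 194 197 205 200 152 138 172 206 205 202 201 200 201
  200 200]
 [204 203 202 202 203 202 202 202 202 203 203 203 202 202 201 201 201 201
  201 200]]
cap [327.6        217.01538462] [323 212  10  11  65] [ 0.50882696 -0.13670425  0.148     ]
lens [280.06 201.25] [275 196  11  12 100] [ 0.54792741 -0.02458937  0.142     ]
```

View pics/s1.png

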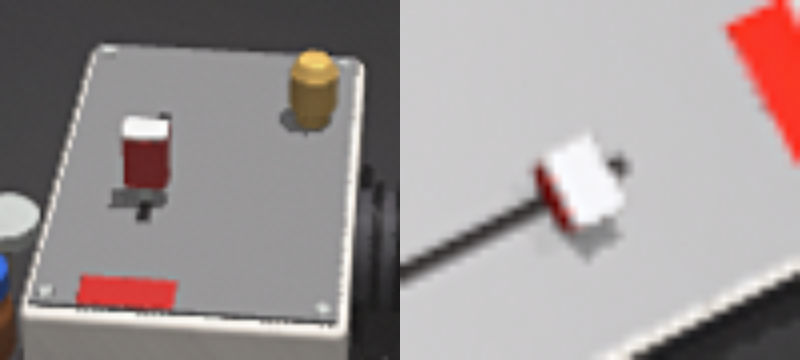

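The lever line sits at unit x ≈ -33 mm (given as -30), with yaw about 25.8° and the lever at about 0.013, so it's in the first click. I'll move above the knob's +y side with the fingers closed and tool x along unit +y.

Call:
arm_command --gripper '[0,0,0,0,0]' --slide '[[-4,-4.4,0],[-8,-8.8,0],[-12,-13.2,0],[-16,-17.6,0],[-20,-22,0]]' --turn '[[0,0,8.6],[0,0,17.2],[0,0,25.8],[0,0,34.4],[0,0,43.1]]' --force 40

```text
clock: 0.72
position: [0.3326, 0.3041, 0.2313]
tool_rot: [-3.142, -0.0, 2.017]
force: [1.4, 0.7, 0.1]
grip_width: -0.0
```

Call:
arm_command --gripper '[0,0,0,0,0]' --slide '[[-5.5,-0.4,0],[-11,-0.8,0],[-16.5,-1.2,0],[-22,-1.6,0],[-27,-2,0]]' --turn '[[0,0,0],[0,0,0],[0,0,0],[0,0,0],[0,0,0]]'

```text
clock: 1.35
position: [0.4322, 0.0524, 0.2314]
tool_rot: [3.141, 0.0, 2.021]
force: [0.6, 0.5, 0.5]
grip_width: 0.0001
```

Call:
arm_command --gripper '[0,0,0,0,0]' --slide '[[-5,-0.4,0],[-10,-0.8,0],[-14,-1.1,0],[-15.4,-1.2,0],[-15.4,-1.2,0]]' --turn '[[0,0,0],[0,0,0],[0,0,0],[0,0,0],[0,0,0]]'

```text
clock: 1.98
position: [0.488, -0.0898, 0.231]
tool_rot: [-3.141, -0.0, 2.02]
force: [-0.4, -0.1, 0.1]
grip_width: -0.0001
```

```bash
python3 - <<'E'
from h import *
s=bot.observe(); m=vision.camera_model("wrist"); im=vision.grab_frame("wrist"); cv2.imwrite("pics/w1.png",im)
print(s["position"],s["tool_rot"],s["force"]); print(m["mtx"].tolist(),m["T"].round(4).tolist())
E
```

```text
[ 0.48795544 -0.08978831  0.23101387] [-3.14096998e+00 -2.51824021e-04  2.02037448e+00] [-0.41488494 -0.13570709  0.13422301]
[[328.7008627433994, 0.0, 278.17822100923564], [0.0, 328.7008627433994, 203.49345922985466], [0.0, 0.0, 1.0]] [[0.9008, 0.4137, 0.1316, 0.454], [0.4341, -0.8578, -0.2751, -0.018], [-0.0009, 0.305, -0.9524, 0.3741], [0.0, 0.0, 0.0, 1.0]]
```

View pics/w1.png

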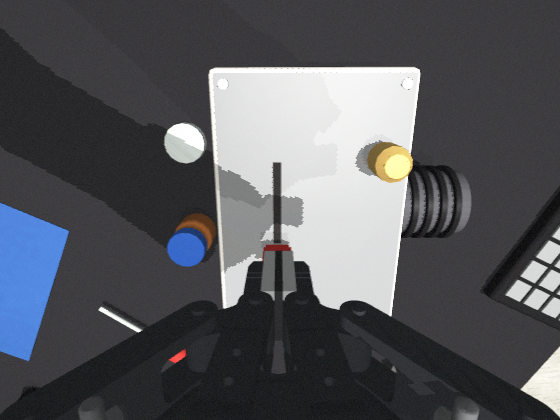

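The wrist view shows the slot running straight up at column 277 (rows 163–245), lined up with the closed fingers. The knob's red edge is at row 247, just beyond the tips. I'll check the slot line in tool coordinates.

```bash
python3 - <<'E'
from h import *
im=cv2.imread("pics/w1.png"); V=im.max(2)
th=2.0204; R=np.array([[np.cos(th),np.sin(th)],[np.sin(th),-np.cos(th)]]) # rows: tool x, tool y
p0=bot.observe()["position"][:2]
def t(px,z): return (R@(ray("wrist",px,z)[:2]-p0)*1000).round(1)
for r in(168,180,190,235):
    c=np.where(V[r,268:290]<60)[0]; print(r,268+c.min(),268+c.max(),t((268+(c.min()+c.max())/2,r),.1))
for px in((210,72),(419,72),(222,84),(407,84)): print(px,t(px,.1))
red=(im[...,2]>120)&(im[...,1]<60); ys,xs=np.where(red[235:260,255:300]); print(xs.min()+255,xs.max()+255,ys.min()+235,ys.max()+235)
print("knob top edge",t(((xs.min()+xs.max())/2+255,ys.min()+235),.112),t(((xs.min()+xs.max())/2+255,ys.min()+235),.148))
E
```

```text
168 276 277 [23.3 -1.1]
180 275 279 [12.9 -0.7]
190 274 274 [ 4.  -3.3]
235 276 276 [-38.1  -1.6]
(210, 72) [ 98.9 -52.7]
(419, 72) [ 99.  109.5]
(222, 84) [ 90.1 -43.8]
(407, 84) [ 90.2 101.2]
288 288 247 247
knob top edge [-44.3   8.9] [-27.3   7.8]
```

The slot line is within 1 mm of tool y = 0, and the knob face is about 42 mm away along -x. I'll descend to z ≈ 0.12.

Call:
arm_command --gripper '[0,0,0,0,0]' --slide '[[0,0,3],[0,-0.1,6],[0,-0.1,9],[0,-0.1,11],[0,-0.1,11]]' --turn '[[0,0,0],[0,0,0],[0,0,0],[0,0,0],[0,0,0]]'

```text
clock: 2.65
position: [0.4864, -0.0886, 0.1205]
tool_rot: [-3.14, -0.001, 2.023]
force: [-1.1, 0.3, 0.6]
grip_width: -0.0003
```

Call:
arm_command --gripper '[0,0,0,0,0]' --slide '[[-0.5,0,0],[-1.0,0,0],[-1.4,0,0],[-1.8,0,0],[-1.8,0,0]]' --turn '[[0,0,0],[0,0,0],[0,0,0],[0,0,0],[0,0,0]]'

```text
clock: 3.28
position: [0.4952, -0.1066, 0.1214]
tool_rot: [3.142, 0.0, 2.021]
force: [-0.3, 0.1, 0.5]
grip_width: -0.0002
```

Call:
arm_command --gripper '[0,0,0,0,0]' --slide '[[-0.2,0,0],[-0.4,0,0],[-0.6,0,0],[-0.8,0,0],[-0.8,0,0]]' --turn '[[0,0,0],[0,0,0],[0,0,0],[0,0,0],[0,0,0]]'

```text
clock: 3.9
position: [0.4986, -0.1136, 0.1213]
tool_rot: [-3.142, 0.0, 2.021]
force: [-0.0, 0.9, -0.9]
grip_width: -0.0002
```

Call:
arm_command --gripper '[0,0,0]' --slide '[[-0.15,0,0],[-0.3,0,0],[-0.3,0,0]]' --turn '[[0,0,0],[0,0,0],[0,0,0]]'

```text
clock: 4.28
position: [0.4999, -0.1162, 0.1213]
tool_rot: [3.142, 0.0, 2.021]
force: [0.3, -0.4, 0.4]
grip_width: 0.0003
```

Call:
arm_command --gripper '[0,0,0]' --slide '[[-0.1,0,0],[-0.2,0,0],[-0.2,0,0]]' --turn '[[0,0,0],[0,0,0],[0,0,0]]'

```text
clock: 4.65
position: [0.5008, -0.118, 0.1213]
tool_rot: [-3.142, 0.0, 2.021]
force: [0.0, -0.6, -1.1]
grip_width: 0.0
```

Call:
arm_command --gripper '[0,0,0]' --slide '[[-0.1,0,0],[-0.2,0,0],[-0.2,0,0]]' --turn '[[0,0,0],[0,0,0],[0,0,0]]'

```text
clock: 5.03
position: [0.5016, -0.1197, 0.1213]
tool_rot: [-3.142, -0.0, 2.021]
force: [-1.4, 1.5, 0.7]
grip_width: -0.0002
```

Call:
arm_command --gripper '[0,0,0]' --slide '[[-0.1,0,0],[-0.15,0,0],[-0.15,0,0]]' --turn '[[0,0,0],[0,0,0],[0,0,0]]'

```text
clock: 5.4
position: [0.5022, -0.1209, 0.1213]
tool_rot: [-3.141, -0.0, 2.022]
force: [-2.4, 4.0, 3.0]
grip_width: 0.0005
```

Call:
arm_command --gripper '[0,0,0]' --slide '[[-0.1,0,0],[-0.15,0,0],[-0.15,0,0]]' --turn '[[0,0,0],[0,0,0],[0,0,0]]'

```text
clock: 5.78
position: [0.5028, -0.1223, 0.1213]
tool_rot: [-3.141, -0.0, 2.022]
force: [-2.7, 4.0, 3.2]
grip_width: -0.0004
```

Call:
arm_command --gripper '[0,0,0]' --slide '[[-0.1,0,0],[-0.15,0,0],[-0.15,0,0]]' --turn '[[0,0,0],[0,0,0],[0,0,0]]'

```text
clock: 6.15
position: [0.5036, -0.1238, 0.1213]
tool_rot: [-3.142, 0.0, 2.021]
force: [-1.5, 3.0, 1.8]
grip_width: 0.0
```

Call:
arm_command --gripper '[0,0,0]' --slide '[[-0.1,0,0],[-0.15,0,0],[-0.15,0,0]]' --turn '[[0,0,0],[0,0,0],[0,0,0]]'

```text
clock: 6.52
position: [0.5044, -0.1256, 0.1213]
tool_rot: [3.141, 0.001, 2.021]
force: [0.7, 0.1, -0.1]
grip_width: -0.0004
```

One click jumped. Continuing to the next contact.

Call:
arm_command --gripper '[0,0,0,0]' --slide '[[-0.15,0,0],[-0.3,0,0],[-0.45,0,0],[-0.45,0,0]]' --turn '[[0,0,0],[0,0,0],[0,0,0],[0,0,0]]'

```text
clock: 7.02
position: [0.5062, -0.1294, 0.1213]
tool_rot: [-3.142, 0.0, 2.021]
force: [-0.1, 0.6, -0.2]
grip_width: 0.0001
```

Call:
arm_command --gripper '[0,0,0]' --slide '[[-0.1,0,0],[-0.15,0,0],[-0.15,0,0]]' --turn '[[0,0,0],[0,0,0],[0,0,0]]'

```text
clock: 7.4
position: [0.5068, -0.1306, 0.1213]
tool_rot: [-3.141, -0.0, 2.021]
force: [-0.1, -0.5, 0.4]
grip_width: -0.0002
```

Call:
arm_command --gripper '[0,0,0]' --slide '[[-0.1,0,0],[-0.15,0,0],[-0.15,0,0]]' --turn '[[0,0,0],[0,0,0],[0,0,0]]'

```text
clock: 7.78
position: [0.5075, -0.1318, 0.1213]
tool_rot: [-3.142, -0.0, 2.021]
force: [-0.9, 0.5, 0.3]
grip_width: 0.0
```

Call:
arm_command --gripper '[0,0,0]' --slide '[[-0.05,0,0],[-0.1,0,0],[-0.1,0,0]]' --turn '[[0,0,0],[0,0,0],[0,0,0]]'

```text
clock: 8.15
position: [0.5079, -0.1326, 0.1213]
tool_rot: [-3.141, -0.0, 2.022]
force: [-1.4, 3.3, 2.4]
grip_width: -0.0003
```

Call:
arm_command --gripper '[0,0,0]' --slide '[[-0.05,0,0],[-0.1,0,0],[-0.1,0,0]]' --turn '[[0,0,0],[0,0,0],[0,0,0]]'

```text
clock: 8.52
position: [0.5082, -0.1333, 0.1213]
tool_rot: [-3.141, -0.001, 2.022]
force: [-3.0, 5.7, 4.7]
grip_width: -0.0001
```

Call:
arm_command --gripper '[0,0,0]' --slide '[[-0.05,0,0],[-0.05,0,0],[-0.05,0,0]]' --turn '[[0,0,0],[0,0,0],[0,0,0]]'

```text
clock: 8.9
position: [0.5082, -0.1334, 0.1213]
tool_rot: [-3.141, -0.001, 2.022]
force: [-4.4, 7.8, 6.1]
grip_width: -0.0002
```

Call:
arm_command --gripper '[0,0,0]' --slide '[[-0.05,0,0],[-0.1,0,0],[-0.1,0,0]]' --turn '[[0,0,0],[0,0,0],[0,0,0]]'

```text
clock: 9.28
position: [0.5083, -0.1334, 0.1213]
tool_rot: [-3.141, -0.003, 2.023]
force: [-7.9, 13.7, 11.1]
grip_width: 0.0001
```

At 15 N it doesn't move, so this is the stop (s = -0.3414). Now I'll back off, lift, cross over and come down on the -y side.

Call:
arm_command --gripper '[0,0,0,0,0]' --slide '[[0.8,0,0],[1.7,0,0],[1.7,0,-3],[1.7,0,-6.5],[1.7,0,-6.5]]' --turn '[[0,0,0],[0,0,0],[0,0,0],[0,0,0],[0,0,0]]'

```text
clock: 9.9
position: [0.5027, -0.1199, 0.1883]
tool_rot: [3.138, 0.002, 2.021]
force: [-0.2, 0.3, 0.1]
grip_width: 0.0
```

Call:
arm_command --gripper '[0,0,0,0,0]' --slide '[[-2,0,0],[-4.5,0,0],[-7,0,0],[-7,0,0],[-7,0,0]]' --turn '[[0,0,0],[0,0,0],[0,0,0],[0,0,0],[0,0,0]]'

```text
clock: 10.52
position: [0.5317, -0.1828, 0.1856]
tool_rot: [-3.141, -0.001, 2.021]
force: [0.2, 0.5, -0.6]
grip_width: 0.0
```

```bash
python3 - <<'E'
from h import *
s=bot.observe(); im=vision.grab_frame("wrist"); sc=vision.grab_frame("scene")
cv2.imwrite("pics/w2.png",np.hstack([im[100:400,80:480],cv2.resize(sc[190:310,190:350],(400,300))]))
print(s["position"],s["tool_rot"],s["force"],s["position"][:2]@[-.4355,.9002])
E
```

```text
[ 0.53168428 -0.18279357  0.18555072] [-3.14061262e+00 -7.05091112e-04  2.02112990e+00] [ 0.22824142  0.46184856 -0.64557175] -0.3960992795686973
```

View pics/w2.png

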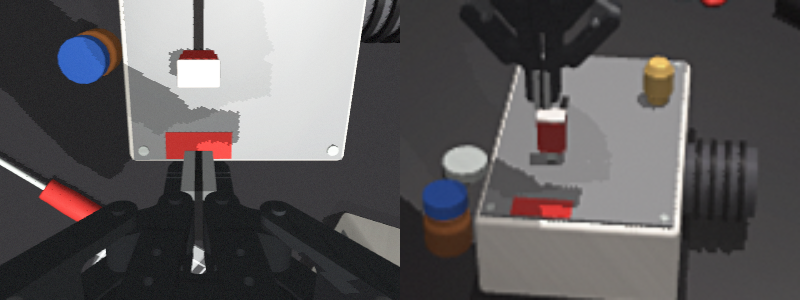

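The wrist view shows the cap centred at about column 278, in line with the closed fingers, which hang above the stripe end beyond the knob. The lens and jar look undisturbed. I'll descend and approach from -y.

Call:
arm_command --gripper '[0,0,0,0]' --slide '[[0,0,2.5],[0,0,5],[0,0,6.4],[0,0,6.4]]' --turn '[[0,0,0],[0,0,0],[0,0,0],[0,0,0]]'

```text
clock: 11.12
position: [0.5318, -0.1825, 0.1218]
tool_rot: [-3.141, -0.001, 2.022]
force: [0.9, -0.4, 1.1]
grip_width: -0.0001
```

Call:
arm_command --gripper '[0,0,0,0,0]' --slide '[[0.4,0,0],[0.8,0,0],[1.2,0,0],[1.5,0,0],[1.5,0,0]]' --turn '[[0,0,0],[0,0,0],[0,0,0],[0,0,0],[0,0,0]]'

```text
clock: 11.75
position: [0.5256, -0.169, 0.1224]
tool_rot: [3.142, 0.0, 2.022]
force: [0.3, -0.0, 0.1]
grip_width: 0.0002
```

Call:
arm_command --gripper '[0,0,0]' --slide '[[0.1,0,0],[0.2,0,0],[0.2,0,0]]' --turn '[[0,0,0],[0,0,0],[0,0,0]]'

```text
clock: 12.12
position: [0.5247, -0.1675, 0.1223]
tool_rot: [-3.142, 0.0, 2.022]
force: [0.9, -0.6, 0.7]
grip_width: 0.0
```

Call:
arm_command --gripper '[0,0,0]' --slide '[[0.1,0,0],[0.15,0,0],[0.15,0,0]]' --turn '[[0,0,0],[0,0,0],[0,0,0]]'

```text
clock: 12.5
position: [0.5241, -0.1661, 0.1223]
tool_rot: [-3.142, -0.0, 2.022]
force: [0.7, 0.3, 0.2]
grip_width: -0.0002
```

Call:
arm_command --gripper '[0,0,0]' --slide '[[0.1,0,0],[0.15,0,0],[0.15,0,0]]' --turn '[[0,0,0],[0,0,0],[0,0,0]]'

```text
clock: 12.88
position: [0.5235, -0.1649, 0.1223]
tool_rot: [3.142, 0.0, 2.021]
force: [1.3, -2.8, -1.0]
grip_width: 0.0002
```

Contact where expected (about -0.3775 at home). I expect jumps near s = -0.3705, -0.3565 and -0.3425.

Call:
arm_command --gripper '[0,0,0]' --slide '[[0.1,0,0],[0.2,0,0],[0.2,0,0]]' --turn '[[0,0,0],[0,0,0],[0,0,0]]'

```text
clock: 13.25
position: [0.5226, -0.1631, 0.1224]
tool_rot: [3.141, 0.0, 2.021]
force: [2.2, -3.6, -1.2]
grip_width: 0.0003
```

Call:
arm_command --gripper '[0,0,0]' --slide '[[0.1,0,0],[0.2,0,0],[0.2,0,0]]' --turn '[[0,0,0],[0,0,0],[0,0,0]]'

```text
clock: 13.62
position: [0.5217, -0.1612, 0.1223]
tool_rot: [3.142, 0.0, 2.022]
force: [1.6, -3.6, -1.7]
grip_width: -0.0001
```

Call:
arm_command --gripper '[0,0,0]' --slide '[[0.1,0,0],[0.2,0,0],[0.2,0,0]]' --turn '[[0,0,0],[0,0,0],[0,0,0]]'

```text
clock: 14.0
position: [0.5206, -0.1588, 0.1222]
tool_rot: [-3.141, -0.001, 2.022]
force: [0.2, -0.9, 0.1]
grip_width: 0.0001
```

Call:
arm_command --gripper '[0,0,0]' --slide '[[0.1,0,0],[0.2,0,0],[0.2,0,0]]' --turn '[[0,0,0],[0,0,0],[0,0,0]]'

```text
clock: 14.38
position: [0.5199, -0.1574, 0.1223]
tool_rot: [-3.142, -0.0, 2.022]
force: [0.3, -0.3, 0.9]
grip_width: 0.0
```

Call:
arm_command --gripper '[0,0,0]' --slide '[[0.1,0,0],[0.2,0,0],[0.2,0,0]]' --turn '[[0,0,0],[0,0,0],[0,0,0]]'

```text
clock: 14.75
position: [0.519, -0.1557, 0.1223]
tool_rot: [-3.142, -0.0, 2.022]
force: [1.1, -0.6, 0.5]
grip_width: -0.0003
```

Call:
arm_command --gripper '[0,0,0]' --slide '[[0.1,0,0],[0.2,0,0],[0.2,0,0]]' --turn '[[0,0,0],[0,0,0],[0,0,0]]'

```text
clock: 15.12
position: [0.5182, -0.1538, 0.1223]
tool_rot: [-3.142, -0.0, 2.022]
force: [0.6, -0.7, -0.4]
grip_width: -0.0003
```

Call:
arm_command --gripper '[0,0,0]' --slide '[[0.1,0,0],[0.2,0,0],[0.2,0,0]]' --turn '[[0,0,0],[0,0,0],[0,0,0]]'

```text
clock: 15.5
position: [0.5173, -0.1523, 0.1223]
tool_rot: [3.142, 0.0, 2.021]
force: [1.3, -2.0, -0.1]
grip_width: 0.0002
```

First click was felt at s ≈ -0.371 and contact returned at -0.363, both as predicted. Continuing through the second.

Call:
arm_command --gripper '[0,0,0]' --slide '[[0.1,0,0],[0.2,0,0],[0.2,0,0]]' --turn '[[0,0,0],[0,0,0],[0,0,0]]'

```text
clock: 15.88
position: [0.5165, -0.1506, 0.1224]
tool_rot: [3.141, 0.0, 2.021]
force: [1.8, -4.5, -2.7]
grip_width: -0.0
```

Call:
arm_command --gripper '[0,0,0]' --slide '[[0.1,0,0],[0.2,0,0],[0.2,0,0]]' --turn '[[0,0,0],[0,0,0],[0,0,0]]'

```text
clock: 16.25
position: [0.5156, -0.1487, 0.1223]
tool_rot: [3.142, 0.0, 2.021]
force: [1.8, -3.1, -1.2]
grip_width: -0.0002
```

Call:
arm_command --gripper '[0,0,0]' --slide '[[0.1,0,0],[0.2,0,0],[0.2,0,0]]' --turn '[[0,0,0],[0,0,0],[0,0,0]]'

```text
clock: 16.62
position: [0.5145, -0.1462, 0.1222]
tool_rot: [-3.141, -0.001, 2.022]
force: [-0.5, -0.6, 0.3]
grip_width: -0.0003
```

Call:
arm_command --gripper '[0,0,0]' --slide '[[0.1,0,0],[0.2,0,0],[0.2,0,0]]' --turn '[[0,0,0],[0,0,0],[0,0,0]]'

```text
clock: 17.0
position: [0.5138, -0.1448, 0.1223]
tool_rot: [-3.142, -0.0, 2.022]
force: [0.0, 0.6, 0.2]
grip_width: 0.0001
```

Call:
arm_command --gripper '[0,0,0]' --slide '[[0.15,0,0],[0.3,0,0],[0.3,0,0]]' --turn '[[0,0,0],[0,0,0],[0,0,0]]'

```text
clock: 17.38
position: [0.5125, -0.1421, 0.1223]
tool_rot: [-3.142, -0.0, 2.022]
force: [-0.2, 1.0, -0.2]
grip_width: -0.0003
```

Call:
arm_command --gripper '[0,0,0]' --slide '[[0.1,0,0],[0.2,0,0],[0.2,0,0]]' --turn '[[0,0,0],[0,0,0],[0,0,0]]'

```text
clock: 17.75
position: [0.5116, -0.1404, 0.1223]
tool_rot: [3.142, 0.0, 2.022]
force: [-0.4, 0.9, -0.1]
grip_width: 0.0
```

The second click was felt at about -0.357. Now the third, in smaller steps near the jump.

Call:
arm_command --gripper '[0,0,0]' --slide '[[0.1,0,0],[0.2,0,0],[0.2,0,0]]' --turn '[[0,0,0],[0,0,0],[0,0,0]]'

```text
clock: 18.12
position: [0.5109, -0.1388, 0.1223]
tool_rot: [3.141, 0.0, 2.021]
force: [2.2, -2.2, -1.8]
grip_width: -0.0002
```

Call:
arm_command --gripper '[0,0,0]' --slide '[[0.1,0,0],[0.2,0,0],[0.2,0,0]]' --turn '[[0,0,0],[0,0,0],[0,0,0]]'

```text
clock: 18.5
position: [0.51, -0.1371, 0.1224]
tool_rot: [3.141, 0.0, 2.021]
force: [3.1, -5.0, -1.2]
grip_width: 0.0001
```

Call:
arm_command --gripper '[0,0,0]' --slide '[[0.1,0,0],[0.2,0,0],[0.2,0,0]]' --turn '[[0,0,0],[0,0,0],[0,0,0]]'

```text
clock: 18.88
position: [0.5089, -0.1349, 0.1223]
tool_rot: [-3.142, -0.0, 2.022]
force: [1.4, -2.1, 0.4]
grip_width: 0.0003
```

Call:
arm_command --gripper '[0,0,0]' --slide '[[0.1,0,0],[0.1,0,0],[0.1,0,0]]' --turn '[[0,0,0],[0,0,0],[0,0,0]]'

```text
clock: 19.25
position: [0.5085, -0.1339, 0.1222]
tool_rot: [-3.141, -0.0, 2.022]
force: [-0.7, 0.7, 0.3]
grip_width: -0.0001
```

Force is zero at s = -0.3420, so the third jump has happened. I'll go 2 mm further, still short of the expected -0.3354 contact, then back away and lift.

Call:
arm_command --gripper '[0,0,0]' --slide '[[0.1,0,0],[0.2,0,0],[0.2,0,0]]' --turn '[[0,0,0],[0,0,0],[0,0,0]]'

```text
clock: 19.62
position: [0.5077, -0.1322, 0.1223]
tool_rot: [-3.142, -0.0, 2.022]
force: [0.1, 0.8, 0.4]
grip_width: 0.0001
```

Call:
arm_command --gripper '[0,0,0,0,0]' --slide '[[-0.8,0,0],[-1.8,0,0],[-2.8,0,0],[-2.8,0,-3],[-2.8,0,-7]]' --turn '[[0,0,0],[0,0,0],[0,0,0],[0,0,0],[0,0,0]]'

```text
clock: 20.25
position: [0.5196, -0.1583, 0.1926]
tool_rot: [-3.14, -0.001, 2.021]
force: [0.2, 0.1, 0.8]
grip_width: 0.0002
```

Call:
arm_command --gripper '[0,0,0,0,0]' --slide '[[-3,0,-3],[-6,0,-6],[-9,0,-9],[-11,0,-10],[-11,0,-10]]' --turn '[[0,0,0],[0,0,0],[0,0,0],[0,0,0],[0,0,0]]'

```text
clock: 20.88
position: [0.568, -0.2585, 0.2927]
tool_rot: [3.141, 0.001, 2.02]
force: [-1.2, 0.0, -0.3]
grip_width: -0.0004
```

```bash
python3 - <<'E'
from h import *
s=bot.observe(); im=vision.grab_frame("wrist"); m=vision.camera_model("wrist"); sc=vision.grab_frame("scene"); tp=vision.grab_frame("top")
cv2.imwrite("pics/w3.png",np.hstack([im[0:300,80:480],cv2.resize(sc[190:310,190:350],(400,300))])); cv2.imwrite("pics/w3full.png",im)
w=((im.min(2)>235)).astype(np.uint8); n,l,st,c=cv2.connectedComponentsWithStats(w)
u=np.array([[np.cos(.4498),np.sin(.4498)],[-np.sin(.4498),np.cos(.4498)]])
for i in range(1,n):
    if st[i,4]>80: print(c[i].round(1),st[i],(u@(ray("wrist",c[i],.148,m)[:2]-[.526,-.0958])*1000).round(1))
print(s["position"],s["force"],s["clock"])
E
```

```text
[462.6 301.7] [ 399  249  140  117 7781] [ 154.4 -280.6]
[385.2 361.8] [377 355  18  16  87] [  83.4 -356.2]
[ 0.56797984 -0.25854226  0.2926616 ] [-1.23627973  0.03532135 -0.34825654] 20.875
```

View pics/w3.png

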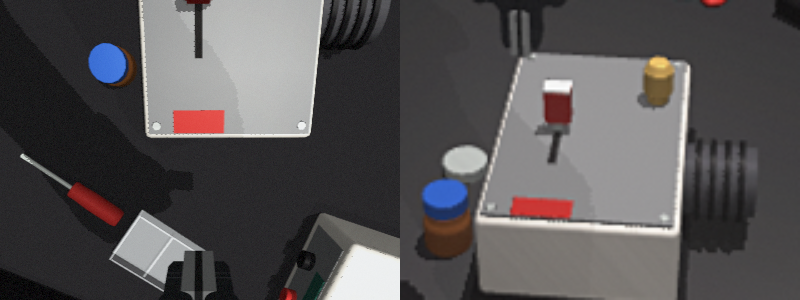

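The hand is clear, and the lens, jar, disc and screwdriver are in place. The cap is at about (253,224) in the scene view, but the wrist frame cuts it off. I'll measure the cap in the scene and top views, with the start images as reference.

```bash
python3 - <<'E'
from h import *
u=np.array([[np.cos(.4498),np.sin(.4498)],[-np.sin(.4498),np.cos(.4498)]])
for n,roi0,roi1 in(("scene",(240,222,262,240),(242,215,266,235)),("top",(316,206,340,232),(285,205,340,245))):
    for im,roi in((cv2.imread(f"pics/{n}0.png"),roi0),(vision.grab_frame(n),roi1)):
        w=(im.min(2)>225).astype(np.uint8)
        try: c,s,_=cent(w,roi)
        except Exception as e: print(n,"none",im[roi[1]:roi[3],roi[0]:roi[2]].min(2).max()); continue
        print(n,c.round(1),s,(u@(ray(n,c,.148)[:2]-[.526,-.0958])*1000).round(1))
E
```

```text
scene [250.9 231.4] [246 229  11   5  45] [-33.6 -27.4]
scene [252.4 223.6] [248 222  11   4  38] [-34.1   2. ]
top [327.9 217.3] [324 212   9  11  60] [-34.2 -29.6]
top [317.1 222.5] [313 217   9  12  66] [-33.8  -1.2]
```

Both views show the cap about 28–29 mm beyond its starting point in the first click (0.014), which puts it at 0.042, the third click. Handing in.

```bash
python3 -c "
from workcell import job_done; print(job_done())"
```

```text
the job is handed in; nothing more can be done
None
```

The lever is seated in the third click from the stop, and the job was handed in at about 21 s of the 70 s allowed.

- **Going home:** with closed fingertips I pushed on the +y face only. One click jumped, then the lever reached the stop and did not move at about 15 N.
- **Coming out:** I lifted over to the -y face and pushed outwards. I felt three clicks within about 1 mm of where I expected them, stopped with zero contact force, backed off and lifted clear.
- **Last checks:** the cap had moved 29.4 mm (scene view) and 28.4 mm (top view) from where it started. I had measured the start at about 0.013, so the first click (0.014). The 28 mm to the third click (0.042) agrees.
- **Other objects:** the lens, jar, disc and screwdriver looked undisturbed in the last pictures viewed. I did not look again at the scissors or joystick, which were well away from the work.
- **Checks that failed or disagreed:** the last wrist picture cut off the cap, so I used the other two cameras. The measured cap line was 3–4 mm off the nominal x = -30 mm. That did not affect the pushing.

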